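Switch on the hot plate under the wax pot

ROBOT

A 6-joint arm with a two-finger parallel gripper is mounted at the origin on the work surface. World frame = base frame: x ahead of the robot, y to its left, z up, the work surface at z = 0. Lengths are in m, angles in rad, forces in N, time in s.
With the tool pointing down it reaches from about 0.375 to 0.975 m from the base axis. Payload 3.8 kg.
Tool frame: the origin (TCP) lies midway between the tips of the shut fingers; the grasp point (between the pads) lies 19 mm behind it; z points along the fingers, y is the direction in which the jaws open and shut (so a half turn about z gives the same grasp; the last joint's range is limited). The gripper opens to 85 mm and grips with 20 to 120 N. Pads are 22 mm wide; open, the fingers measure 114 mm over their backs; the gripper's body (76 mm by 85 mm) begins 54 mm behind the grasp point. The pads swing forward as they close: fully open they stand 13 mm farther back than shut.
Start: joints at [-1.196, 0.264, 1.604, -0, 1.274, -0.037], TCP at [0.27, -0.619, 0.231] pointing down, gripper open.
Joint ranges: [-2.63, 2.63], [-0.94, 2.18], [0.31, 2.57], [-1.31, 4.45], [0, 2.66], [-2.55, 2.55]. Speed limits (rad/s): [2.57, 2.57, 3.14, 3.14, 3.14, 3.14].

INTERFACE

Orientations are given as a rotation vector (axis times angle).
In Python, from workcell import bot gives the robot as it stands.
- The arm moves only by the shell command python3 -m inch 'ROWS' [FORCE]. ROWS is JSON, a list of rows, each an object of numbers: "dx", "dy", "dz": the shift along the tool's x, y, z in m; "ax", "ay", "az": the turn, a rotation vector about the tool's x, y, z in degrees; "fingers": the opening, from -1 (shut) to 1 (fully open). A call has 1 to 20 rows; each row is the pose to reach, as a shift and turn from the pose measured when the call began, along the tool's axes at that moment; what a row does not reach only later rows make up. A row lasts 1/8 s, in which the tool goes at most 62.5 mm and 10.7 degrees, less where a joint would pass 70% of its speed; a pose out of reach is approached as far as the arm can. A call with a gripper value outside its range is refused whole. The fingers move at their own pace and stop on an object; FORCE is the grip in N (left out, the last holds). Time passes only in rows, so rows that repeat a pose let the fingers close. It gives the time, the measured TCP pose, the force and the opening at its end, in the units of the state.
- bot.read_state(): the state, without advancing time (a new reading comes with each control period).
- bot.read_camera(name): name is "scene" or "top" or "wrist"; returns (picture, depth): 400x640x3 uint8, blue, green, red; 400x640 float32, m along the optical axis (not along the pixel's ray), 0 where there is no reading.
- bot.get_calibration(name): a dict with "intrinsics" (3x3 intrinsics, pixels), "distortion" ([k1, k2, p1, p2, k3] as OpenCV has them; the pictures are not rectified), "view" (4x4, takes a point from world to camera coordinates). Camera axes: x right, y down, z forward; pixel columns grow to the right and rows downward; lengths in m; the calibration is good to about 2 mm. A picture is of the moment at which its call begins: read the wrist's pose just before it. get_calibration takes no time and is no camera call; for the wrist camera it gives the pose at the moment of the call.
- bot.finish_job(): hands the job in, once; it reports no verdict.
Trained networks look in the newest picture that a camera, given by its name, has taken for a name from the list of things; names that differ only in an ending like _2 or _b are one class to them, and where a whole thing is asked for, a point or a joint stands for the part that bears it (a point fixed in the world has none). Each returns a list of dicts, best first, with "p" (0 to 1); they miss things now and then, are a little off and sometimes report something else, mostly with a low value. They report only what shows in the picture. A call takes as long as a camera call. They do not tell look-alikes from the thing itself.
- bot.masks_of(camera, thing): "region" (400x640 bool, what is visible of it) and "box" ([left, top, right, bottom] in pixels, round what is visible of it).
The state is a dict: "time": time; "q": joint angles; "joint_vel": joint speeds; "joint_torque": joint torques, N m; "tool_pos": TCP position; "tcp_rot": TCP orientation; "wrist_force": force on the tool from outside, world axes, zero at the start; "torque": the same for the moment, N m; "width": opening from 0.0 (shut) to 1.0 (fully open).
Only numpy, scipy, OpenCV 4.12 (cv2) and the standard library are available. Lean on these libraries where they do the work, as an engineer would, in place of code of your own. Each camera call takes 0.05 s, during which the arm holds its last target. There are 200 camera calls.

TASK

Set the covered wax pot warming on the double hot plate. With the fingertips, lightly press the main switch down until it stays on, then press the latching zone key in front of the ring the covered pot stands on (not the one for the empty dish) until it too stays down, then tap the plus key to raise the heat and let it spring back. Press no other key, do not push hard, and leave the pot, dish, wax block and brush where they are.

Things in the scene. Friction and masses are not known exactly. Their poses are not given: they have to be found in the camera images.
- hotplate: Fixed double hot plate: steel case 340 (x) by 560 mm (y), black glass top 60 mm high, in front (-x) of it a steel key strip 56 mm high. Origin: centre of its underside; x away from the strip, y left, z up. Printed rings, 180 mm, at (55, 135) left and (55, -135) right. Black caps at x -130: y 225 main, 135 left zone, 37 minus, -37 plus, -135 right zone; 12 mm proud when up, latched 7 mm.
- main_top (a point): Main switch: the largest round cap, 32 mm diameter, with a white power mark (ring with a bar), at the left end of the row. Origin: centre of the cap's top face; it rises and sinks with the cap; z points up.
- left_top (a point): Zone key of the left ring: square cap 28 mm with a white ring mark, in front of the left ring. Origin: centre of the cap's top face; it rises and sinks with the cap; z points up.
- right_top (a point): Zone key of the right ring: square cap 28 mm with a white ring mark, in front of the right ring. Origin: centre of the cap's top face; it rises and sinks with the cap; z points up.
- minus_top (a point): Minus key, not to be pressed: round cap 24 mm diameter with one white bar, left of the plus key. Origin: centre of the cap's top face; it rises and sinks with the cap; z points up.
- plus_top (a point): Plus key: round cap 24 mm diameter with a white cross, right of the minus key. Origin: centre of the cap's top face; it rises and sinks with the cap; z points up.
- key_main (a joint): Main switch travel: 0 = up (off), 0.005 m = down (on). It goes down under about 3 N and stays where it is left; it counts as on from 0.0035 m. Once it is down the cap alone yields up to 4 mm more on a spring, from 4 N to 12 N, and rises again by that much.
- key_left (a joint): Left zone key travel: 0 = up (off), 0.005 m = down (on). It goes down under about 3 N and stays where it is left; it counts as on from 0.0035 m. Once it is down the cap alone yields up to 4 mm more on a spring, from 4 N to 12 N, and rises again by that much.
- key_right (a joint): Right zone key travel: 0 = up (off), 0.005 m = down (on). It goes down under about 3 N and stays where it is left; it counts as on from 0.0035 m. Once it is down the cap alone yields up to 4 mm more on a spring, from 4 N to 12 N, and rises again by that much.
- key_minus (a joint): Minus key travel: 0 = up, 0.008 m = as far as it goes. A spring returns it when let go: 1 N to start, 4 N at 4 mm, 7 N at 8 mm; it counts as tapped from 0.0035 m.
- key_plus (a joint): Plus key travel: 0 = up, 0.008 m = as far as it goes. A spring returns it when let go: 1 N to start, 4 N at 4 mm, 7 N at 8 mm; it counts as tapped from 0.0035 m.
- pot: Covered aluminium pot, loose, about 0.8 kg, 150 mm diameter with a lid and a black knob whose top is 123 mm above the glass, two black side handles; it stands on one of the two rings (which one varies: left when it lies on the +y side of the hot plate). Origin: centre of its underside; z up.
- dish: Empty open aluminium dish, loose, 150 mm diameter, 40 mm high, on the other ring. Origin: centre of its underside.
- wax: Cream wax block, loose, 100 x 55 x 35 mm, lying on the table left of the hot plate. Origin: centre of its underside.
- brush: Paint brush, loose, lying on the table right of the hot plate, about 25 mm high at most. Origin: underside of its middle; x along the brush.
Things that resemble listed ones, but are neither listed nor needed, are in the scene too. Of the things like the pot, leave any that is brown or yellow; of the rest the smaller one is meant.

How it is judged:
By the outcome, as a careful person would: the job done as asked, in the order asked, and still so for the second after the job is handed in, with the robot touching nothing.
It also fails if it takes over 48 s, if anything falls off the work surface, if the arm or the gripper's body presses on something with over 40 N, if the wrist force passes 120 N, or if a joint passes its speed limit or range.

## Working session

There is one attempt and no reset: what is moved stays moved. The work goes in short steps, Python scripts to look and compute and a shell command to move; the robot and the scene stay as the last step left them, time stands still between calls to the robot, and variables do not carry over. Pictures are saved under pics/ and viewed, about 8 in all and at most 12, crops included, and the job is handed in when it is done.

```bash
mkdir -p pics
cat > h.py <<'E'
import numpy as np, cv2
from workcell import bot
def pix2ray(cal,uv):
    K=np.array(cal["intrinsics"]);D=np.array(cal["distortion"])
    n=cv2.undistortPoints(np.array(uv,float).reshape(-1,1,2),K,D).reshape(-1,2)
    return np.c_[n,np.ones(len(n))]
def world(cal,uv,z):  # depth
    p=pix2ray(cal,uv)*np.array(z).reshape(-1,1)
    V=np.array(cal["view"]); return (p-V[:3,3])@V[:3,:3]
def on_plane(cal,uv,h):
    V=np.array(cal["view"]); d=pix2ray(cal,uv)@V[:3,:3]; c=-V[:3,:3].T@V[:3,3]
    return c+d*((h-c[2])/d[:,2])[:,None]
def proj(cal,P):
    V=np.array(cal["view"]); r=cv2.Rodrigues(V[:3,:3])[0]
    return cv2.projectPoints(np.array(P,float).reshape(-1,1,3),r,V[:3,3],np.array(cal["intrinsics"]),np.array(cal["distortion"]))[0].reshape(-1,2)
E
python3 - <<'E'
from h import *
s=bot.read_state(); print(s)
for c in ("top","scene"):
    im,d=bot.read_camera(c); cv2.imwrite(f"pics/{c}0.png",im); cal=bot.get_calibration(c)
    np.savez(f"{c}0.npz",d=d)
    for t in ("hotplate","pot","dish","main_top","left_top","right_top","minus_top","plus_top"):
        for m in bot.masks_of(c,t)[:4]:
            ys,xs=np.nonzero(m["region"]); u=[xs.mean(),ys.mean()]
            z=np.median(d[ys,xs][d[ys,xs]>0]) if (d[ys,xs]>0).any() else 0
            print(c,t,round(m["p"],2),np.round(u),len(xs),np.round(world(cal,[u],[z])[0],3),np.round(m["box"]))
E
```

```text
{'time': 0.0, 'q': array([-1.19589292e+00,  2.64752251e-01,  1.60535381e+00,  1.14183029e-05,
        1.27366612e+00, -3.69205810e-02]), 'joint_vel': array([-3.72690161e-04,  1.38857567e-03, -3.26070275e-05,  7.52158230e-04,
        1.47985557e-03, -7.50447121e-04]), 'joint_torque': array([ 5.66376930e-04, -5.15111303e+01, -3.67310107e+01,  1.58532720e-05,
        1.29511720e-02, -8.58174587e-06]), 'tool_pos': array([ 0.26991941, -0.61790974,  0.22997351]), 'tcp_rot': array([-3.07312241e+00, -6.41885132e-01,  5.58525610e-04]), 'wrist_force': array([1.11991753, 0.49655378, 1.57102345]), 'torque': array([-8.36738479e-02,  2.28322247e-05,  8.52939900e-02]), 'width': 0.9996160665603081}
top hotplate 0.59 [325. 145.] 22441 [0.655 0.008 0.06 ] [207.  64. 437. 210.]
top pot 0.94 [410. 299.] 7573 [ 0.288 -0.199  0.129] [363. 239. 459. 356.]
top pot 0.79 [146. 230.] 3646 [0.429 0.442 0.092] [113. 191. 182. 269.]
top pot 0.68 [266. 182.] 132 [0.555 0.155 0.069] [261. 175. 275. 191.]
top pot 0.67 [305. 185.] 67 [0.55  0.057 0.068] [301. 179. 309. 193.]
top dish 0.69 [464. 162.] 911 [ 0.628 -0.3
[... 872 characters left out ...]
t 0.55 [230. 152.] 3849 [ 0.318 -0.204  0.119] [198. 118. 266. 186.]
scene dish 0.73 [280. 263.] 2023 [ 0.714 -0.123  0.075] [257. 239. 310. 289.]
scene dish 0.37 [326. 203.] 38 [0.552 0.056 0.069] [321. 200. 331. 208.]
scene main_top 0.22 [200. 264.] 552 [ 0.637 -0.36   0.022] [183. 232. 216. 288.]
scene left_top 0.44 [355. 198.] 67 [0.558 0.153 0.068] [351. 195. 361. 202.]
scene right_top 0.53 [272. 214.] 52 [ 0.547 -0.115  0.069] [268. 209. 276. 217.]
scene right_top 0.32 [303. 208.] 38 [ 0.55  -0.017  0.068] [300. 206. 311. 212.]
scene minus_top 0.44 [325. 203.] 52 [0.552 0.056 0.068] [322. 200. 328. 208.]
scene plus_top 0.42 [317. 250.] 15107 [ 0.697 -0.008  0.059] [223. 182. 432. 325.]
```

Run:
```python
import cv2,numpy as np
a=cv2.imread("pics/top0.png");b=cv2.imread("pics/scene0.png")
cv2.imwrite("pics/top0b.png",cv2.resize(a,(800,500)));cv2.imwrite("pics/scene0b.png",cv2.resize(b,(800,500)))
```

```text
(no output)
```

View pics/top0.png

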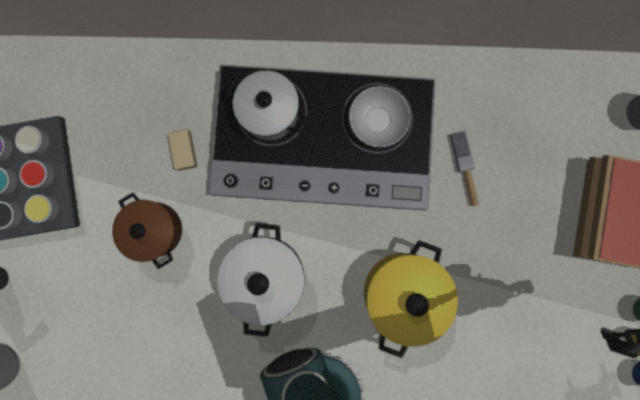

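View pics/scene0.png

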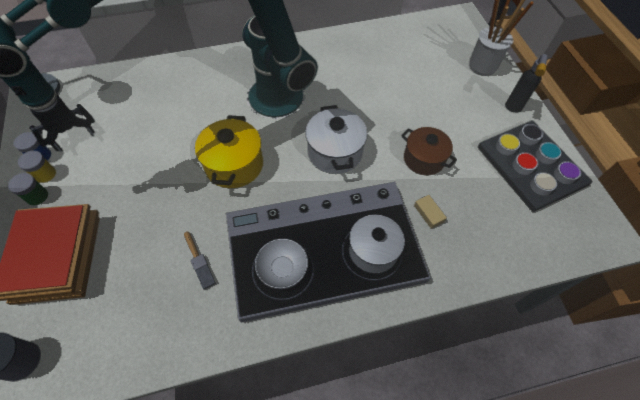

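The covered pot (top 265,100, scene 377,240) is the small silver one, on the left ring. Its look-alikes are the larger silver pot (260,280), the yellow pot (412,300) and the brown pot (147,231), all on the table. So the zone key to press is left_top, around (266,183), between main (231,181) and minus (304,185). Next I'll refine the key positions from both views.

Run:
```python
from h import *
from scipy.optimize import least_squares
M=np.array([[-130,y,68] for y in (225,135,37,-37,-135)])/1e3
names=["main","left","minus","plus","right"]
def model(p): 
    c,s=np.cos(p[2]),np.sin(p[2]); return np.c_[p[0]+c*M[:,0]-s*M[:,1],p[1]+s*M[:,0]+c*M[:,1],M[:,2]]
p0=[0.68,0.022+0.0,-0.033]
l=np.array([.555,.1545]);c,s=np.cos(-.033),np.sin(-.033); p0[:2]=l-np.array([[c,-s],[s,c]])@M[1,:2]
obs={}
for cam in ("top","scene"):
    im=cv2.cvtColor(cv2.imread(f"pics/{cam}0.png"),cv2.COLOR_BGR2GRAY);cal=bot.get_calibration(cam); d=np.load(f"{cam}0.npz")["d"]
    uv=proj(cal,model(p0)); out=[]
    for n,(u,v) in zip(names,uv):
        r=11;x0,y0=int(round(u))-r,int(round(v))-r
        w=im[y0:y0+2*r+1,x0:x0+2*r+1]; t,b=cv2.threshold(w,0,255,cv2.THRESH_BINARY_INV+cv2.THRESH_OTSU)
        b=cv2.morphologyEx(b,cv2.MORPH_CLOSE,np.ones((5,5),np.uint8))
        k,L,st,ce=cv2.connectedComponentsWithStats(b); i=1+np.argmin(np.hypot(*(ce[1:]-r).T)); q=ce[i]+[x0,y0]
        z=np.median(d[y0:y0+2*r+1,x0:x0+2*r+1][L==i])
        out.append(q);print(cam,n,np.round([u,v]),np.round(q,1),st[i,4],t,np.round(on_plane(cal,[q],.068)[0],4),np.round(world(cal,[q],[z])[0],4))
    obs[cam]=(cal,np.array(out))
f=lambda p:np.concatenate([(proj(c,model(p))-o).ravel() for c,o in obs.values()])
r=least_squares(f,p0,loss="soft_l1");print("pose",r.x,"res",np.round(f(r.x),1)); print(np.round(model(r.x),4)); np.save("pose.npy",r.x)
# heights of pots
cal=bot.get_calibration("top");d=np.load("top0.npz")["d"]
yy,xx=np.mgrid[40:360,100:480]; P=world(cal,np.c_[xx.ravel(),yy.ravel()],d[40:360,100:480].ravel())
for nm,(a,b,e) in {"bigsilver":(260,280,60),"yellow":(412,300,60),"pot":(265,100,45)}.items():
    k=(abs(xx.ravel()-a)<e)&(abs(yy.ravel()-b)<e)&(P[:,2]>.09)&(P[:,2]<.3); print(nm,P[k].min(0).round(3),P[k].max(0).round(3))
s=bot.read_state();R=cv2.Rodrigues(s["tcp_rot"])[0];V=np.array(bot.get_calibration("wrist")["view"])
print("cam in tool",R.T@(-V[:3,:3].T@V[:3,3]-s["tool_pos"]));print(R.round(3)); print((V[:3,:3]@R).round(2))
```

```text
top main [230. 180.] [230.4 180.3] 177 76.0 [0.5574 0.2436 0.068 ] [0.5574 0.2437 0.0672]
top left [266. 182.] [265.6 182.9] 179 77.0 [0.5534 0.1548 0.068 ] [0.5534 0.1548 0.0676]
top minus [305. 185.] [304.2 185.4] 108 80.0 [0.5498 0.0578 0.068 ] [0.5499 0.0578 0.0669]
top plus [334. 186.] [333.2 187.4] 109 82.0 [ 0.5469 -0.0152  0.068 ] [ 0.547  -0.0153  0.0668]
top right [373. 189.] [371.8 190.2] 173 83.0 [ 0.5426 -0.112   0.068 ] [ 0.5426 -0.112   0.0676]
scene main [382. 192.] [382.5 193.4] 111 74.0 [0.5625 0.2431 0.068 ] [0.5616 0.2437 0.0663]
scene left [355. 197.] [355.7 198.4] 121 73.0 [0.559 0.154 0.068] [0.5575 0.1547 0.0652]
scene minus [326. 203.] [326.1 204.1] 73 72.0 [0.5556 0.0571 0.068 ] [0.554  0.0576 0.065 ]
scene plus [303. 208.] [303.4 208.2] 73 70.0 [ 0.552  -0.0161  0.068 ] [ 0.5504 -0.0158  0.0651]
scene right [272. 214.] [272.8 213.9] 117 70.0 [ 0.5479 -0.113   0.068 ] [ 0.5468 -0.113   0.0659]
pose [ 0.67961153  0.0155222  -0.03985369] res [-0.8 -0.5 -0.3 -0.7  0.1 -0.5  0.4 -0.5  0.9 -0.7  0.3 -1.2  0.1 -1.1
 -0.2 -1.2 -0.3 -1.  -0.6 -0.9]
[[ 0.5587  0.2455  0.068 ]
 [ 0.5551  0.1556  0.068 ]
 [ 0.5512  0.0577  0.068 ]
 [ 0.5482 -0.0163  0.068 ]
 [ 0.5443 -0.1142  0.068 ]]
bigsilver [0.179 0.05  0.09 ] [0.453 0.258 0.17 ]
yellow [ 0.142 -0.315  0.09 ] [ 0.421 -0.1    0.176]
pot [0.66  0.056 0.09 ] [0.815 0.25  0.187]
cam in tool [ 0.07494613  0.00059795 -0.14287005]
[[ 0.916  0.4    0.   ]
 [ 0.4   -0.916 -0.   ]
 [-0.     0.    -1.   ]]
[[-0.    1.   -0.  ]
 [-0.96 -0.   -0.29]
 [-0.29  0.    0.96]]
```

Both views agree to within about 5 mm. I'll move with the fingers shut to a viewing pose above the left keys. The tool x axis will be turned to world +y, so the camera hangs along the strip.

```bash
python3 -m inch '[{"dx":0.02,"dy":-0.02,"dz":-0.02,"az":-2,"fingers":-1},{"dx":0.06,"dy":-0.06,"dz":-0.02,"az":-8,"fingers":-1},{"dx":0.1,"dy":-0.105,"dz":-0.02,"az":-14,"fingers":-1},{"dx":0.14,"dy":-0.147,"dz":-0.02,"az":-20,"fingers":-1},{"dx":0.18,"dy":-0.189,"dz":-0.02,"az":-26,"fingers":-1},{"dx":0.22,"dy":-0.231,"dz":-0.02,"az":-32,"fingers":-1},{"dx":0.26,"dy":-0.273,"dz":-0.02,"az":-37,"fingers":-1},{"dx":0.3,"dy":-0.315,"dz":-0.02,"az":-42,"fingers":-1},{"dx":0.34,"dy":-0.357,"dz":-0.02,"az":-46,"fingers":-1},{"dx":0.38,"dy":-0.399,"dz":-0.02,"az":-50,"fingers":-1},{"dx":0.42,"dy":-0.441,"dz":-0.02,"az":-54,"fingers":-1},{"dx":0.46,"dy":-0.483,"dz":-0.02,"az":-58,"fingers":-1},{"dx":0.5,"dy":-0.525,"dz":-0.02,"az":-61,"fingers":-1},{"dx":0.535,"dy":-0.56,"dz":-0.02,"az":-64,"fingers":-1},{"dx":0.56,"dy":-0.586,"dz":-0.02,"az":-66,"fingers":-1},{"dx":0.572,"dy":-0.599,"dz":-0.02,"az":-66.4,"fingers":-1},{"dx":0.572,"dy":-0.599,"dz":-0.02,"az":-66.4,"fingers":-1},{"dx":0.572,"dy":-0.599,"dz":-0.02,"az":-66.4,"fingers":-1}]' 20
cat > look.py <<'E'
import sys
from h import *
s=bot.read_state();cal=bot.get_calibration("wrist");im,d=bot.read_camera("wrist")
R=cv2.Rodrigues(s["tcp_rot"])[0];print("tcp",s["tool_pos"].round(4),"f",s["wrist_force"].round(2),"w",s["width"],"t",s["time"]);print(R.round(3))
n=sys.argv[1];cv2.imwrite(f"pics/{n}.png",im);np.savez(n,d=d,**{k:np.array(v) for k,v in cal.items()})
for t in ("main_top","left_top","right_top","minus_top","plus_top"):
    for m in bot.masks_of("wrist",t)[:4]:
        ys,xs=np.nonzero(m["region"]);u=[xs.mean(),ys.mean()];k=d[ys,xs]>0
        z=np.median(d[ys,xs][k]) if k.any() else 0
        print(t,round(m["p"],2),np.round(u,1),len(xs),world(cal,[u],[z])[0].round(4))
p=np.load("pose.npy");print(proj(cal,[[.5587,.2455,.068],[.5551,.1556,.068],[.5512,.0577,.068],[.5482,-.0163,.068]]).round(0).tolist())
E
python3 look.py w1
```

```text
tcp [ 0.2702 -0.6186  0.2313] f [ 0.42 -0.23  0.81] w 1.0013699428563014 t 0.9
[[ 0.916  0.4    0.   ]
 [ 0.4   -0.916 -0.   ]
 [-0.     0.    -1.   ]]
[[-156.0, -224.0], [-295.0, -383.0], [-299.0, -439.0], [-249.0, -435.0]]invalid input at $[0]: expected keys dx, dy, dz, ax, ay, az, fingers
```

View pics/w1.png

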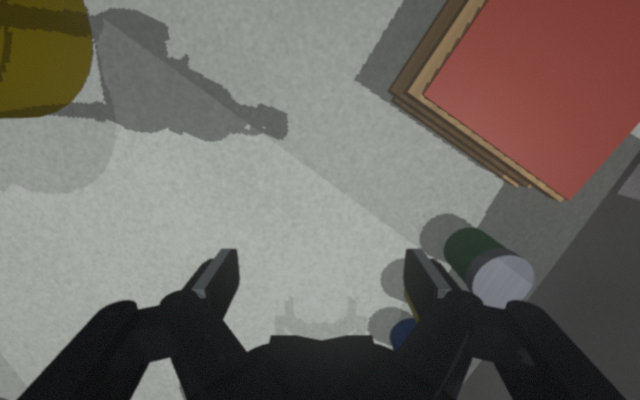

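The move was refused because every row needs all the keys, so this picture is still the start pose. The shadow at (280,120) and the yellow pot at the left confirm the arm hasn't moved. Retrying with full rows.

```bash
python3 -m inch '[{"dx":0.02,"dy":-0.02,"dz":-0.02,"ax":0,"ay":0,"az":-2,"fingers":-1},{"dx":0.06,"dy":-0.06,"dz":-0.02,"ax":0,"ay":0,"az":-8,"fingers":-1},{"dx":0.1,"dy":-0.105,"dz":-0.02,"ax":0,"ay":0,"az":-14,"fingers":-1},{"dx":0.14,"dy":-0.147,"dz":-0.02,"ax":0,"ay":0,"az":-20,"fingers":-1},{"dx":0.18,"dy":-0.189,"dz":-0.02,"ax":0,"ay":0,"az":-26,"fingers":-1},{"dx":0.22,"dy":-0.231,"dz":-0.02,"ax":0,"ay":0,"az":-32,"fingers":-1},{"dx":0.26,"dy":-0.273,"dz":-0.02,"ax":0,"ay":0,"az":-37,"fingers":-1},{"dx":0.3,"dy":-0.315,"dz":-0.02,"ax":0,"ay":0,"az":-42,"fingers":-1},{"dx":0.34,"dy":-0.357,"dz":-0.02,"ax":0,"ay":0,"az":-46,"fingers":-1},{"dx":0.38,"dy":-0.399,"dz":-0.02,"ax":0,"ay":0,"az":-50,"fingers":-1},{"dx":0.42,"dy":-0.441,"dz":-0.02,"ax":0,"ay":0,"az":-54,"fingers":-1},{"dx":0.46,"dy":-0.483,"dz":-0.02,"ax":0,"ay":0,"az":-58,"fingers":-1},{"dx":0.5,"dy":-0.525,"dz":-0.02,"ax":0,"ay":0,"az":-61,"fingers":-1},{"dx":0.535,"dy":-0.56,"dz":-0.02,"ax":0,"ay":0,"az":-64,"fingers":-1},{"dx":0.56,"dy":-0.586,"dz":-0.02,"ax":0,"ay":0,"az":-66,"fingers":-1},{"dx":0.572,"dy":-0.599,"dz":-0.02,"ax":0,"ay":0,"az":-66.4,"fingers":-1},{"dx":0.572,"dy":-0.599,"dz":-0.02,"ax":0,"ay":0,"az":-66.4,"fingers":-1},{"dx":0.572,"dy":-0.599,"dz":-0.02,"ax":0,"ay":0,"az":-66.4,"fingers":-1}]' 20 && python3 look.py w2
```

```text
time: 3.45
tool_pos: [0.5542, 0.1581, 0.2512]
tcp_rot: [2.223, 2.22, -0.001]
wrist_force: [-0.3, -0.4, -0.2]
width: -0.0
tcp [0.5542 0.1581 0.2512] f [-0.28 -0.44 -0.18] w -0.00031178796530361054 t 3.45
[[ 0.001  1.    -0.   ]
 [ 1.    -0.001 -0.001]
 [-0.001 -0.    -1.   ]]
main_top 0.63 [324.4 101.7] 635 [0.5586 0.2435 0.0688]
main_top 0.18 [506.8 190.8] 24757 [0.7211 0.1653 0.1516]
left_top 0.8 [320.9 181.3] 526 [0.5546 0.1544 0.0687]
left_top 0.35 [403.3 160.8] 44323 [0.651  0.1781 0.0656]
[[324.0, 100.0], [321.0, 180.0], [318.0, 254.0], [316.0, 303.0]]
```

View pics/w2.png

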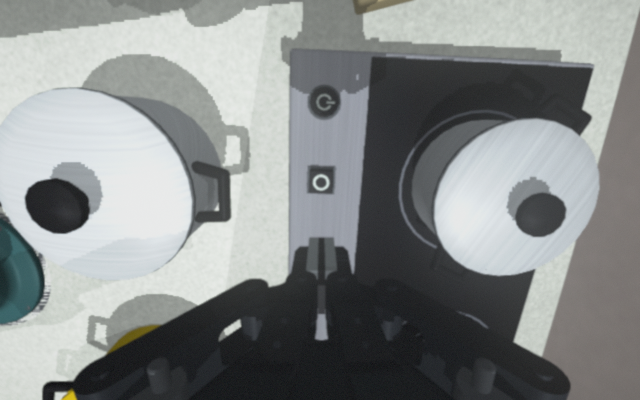

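The picture shows the power mark at (324,101), the square left key at (321,181) and the covered pot on the left ring at (520,200), so the choice stands. Measured height 68.7 mm matches the expected 68. Now going over main.

```bash
python3 -m inch '[{"dx":0.03,"dy":0.002,"dz":0.02,"ax":0,"ay":0,"az":0,"fingers":-1},{"dx":0.07,"dy":0.0045,"dz":0.05,"ax":0,"ay":0,"az":0,"fingers":-1},{"dx":0.0855,"dy":0.0045,"dz":0.09,"ax":0,"ay":0,"az":0,"fingers":-1},{"dx":0.0855,"dy":0.0045,"dz":0.13,"ax":0,"ay":0,"az":0,"fingers":-1},{"dx":0.0855,"dy":0.0045,"dz":0.16,"ax":0,"ay":0,"az":0,"fingers":-1},{"dx":0.0855,"dy":0.0045,"dz":0.173,"ax":0,"ay":0,"az":0,"fingers":-1},{"dx":0.0855,"dy":0.0045,"dz":0.173,"ax":0,"ay":0,"az":0,"fingers":-1},{"dx":0.0855,"dy":0.0045,"dz":0.173,"ax":0,"ay":0,"az":0,"fingers":-1}]'
```

```text
time: 4.75
tool_pos: [0.5605, 0.2443, 0.0802]
tcp_rot: [2.222, 2.219, 0.004]
wrist_force: [0.1, 0.7, 0.6]
width: 0.002
```

```bash
python3 -m inch '[{"dx":0,"dy":-0.001,"dz":0.004,"ax":0,"ay":0,"az":0,"fingers":-1},{"dx":0,"dy":-0.001,"dz":0.008,"ax":0,"ay":0,"az":0,"fingers":-1},{"dx":0,"dy":-0.001,"dz":0.011,"ax":0,"ay":0,"az":0,"fingers":-1},{"dx":0,"dy":-0.001,"dz":0.014,"ax":0,"ay":0,"az":0,"fingers":-1},{"dx":0,"dy":-0.001,"dz":0.014,"ax":0,"ay":0,"az":0,"fingers":-1}]'
```

```text
time: 5.38
tool_pos: [0.5595, 0.2443, 0.0659]
tcp_rot: [2.222, 2.219, 0.004]
wrist_force: [0.0, -0.6, 0.5]
width: -0.0
```

```bash
python3 -m inch '[{"dx":0,"dy":0,"dz":0.002,"ax":0,"ay":0,"az":0,"fingers":-1},{"dx":0,"dy":0,"dz":0.003,"ax":0,"ay":0,"az":0,"fingers":-1},{"dx":0,"dy":0,"dz":0.003,"ax":0,"ay":0,"az":0,"fingers":-1}]'
```

```text
time: 5.75
tool_pos: [0.5595, 0.2444, 0.0631]
tcp_rot: [2.222, 2.219, 0.004]
wrist_force: [-1.0, 0.4, 2.9]
width: -0.003
```

Contact at about 2.9 N, with the key now sliding down. Continuing.

```bash
python3 -m inch '[{"dx":0,"dy":0,"dz":0.001,"ax":0,"ay":0,"az":0,"fingers":-1},{"dx":0,"dy":0,"dz":0.002,"ax":0,"ay":0,"az":0,"fingers":-1},{"dx":0,"dy":0,"dz":0.002,"ax":0,"ay":0,"az":0,"fingers":-1}]'
```

```text
time: 6.12
tool_pos: [0.5596, 0.2444, 0.0616]
tcp_rot: [2.222, 2.219, 0.004]
wrist_force: [-1.8, -1.3, 6.0]
width: 0.001
```

6 N means the key has reached its end stop and the spring (about 1 mm) is taking it up. On to the left zone key.

```bash
python3 -m inch '[{"dx":0,"dy":0,"dz":-0.015,"ax":0,"ay":0,"az":0,"fingers":-1},{"dx":0,"dy":0,"dz":-0.04,"ax":0,"ay":0,"az":0,"fingers":-1},{"dx":-0.03,"dy":-0.0015,"dz":-0.04,"ax":0,"ay":0,"az":0,"fingers":-1},{"dx":-0.065,"dy":-0.0035,"dz":-0.04,"ax":0,"ay":0,"az":0,"fingers":-1},{"dx":-0.09,"dy":-0.0045,"dz":-0.04,"ax":0,"ay":0,"az":0,"fingers":-1},{"dx":-0.09,"dy":-0.0045,"dz":-0.035,"ax":0,"ay":0,"az":0,"fingers":-1},{"dx":-0.09,"dy":-0.0045,"dz":-0.02,"ax":0,"ay":0,"az":0,"fingers":-1},{"dx":-0.09,"dy":-0.0045,"dz":-0.01,"ax":0,"ay":0,"az":0,"fingers":-1},{"dx":-0.09,"dy":-0.0045,"dz":-0.006,"ax":0,"ay":0,"az":0,"fingers":-1},{"dx":-0.09,"dy":-0.0045,"dz":-0.003,"ax":0,"ay":0,"az":0,"fingers":-1},{"dx":-0.09,"dy":-0.0045,"dz":-0.001,"ax":0,"ay":0,"az":0,"fingers":-1},{"dx":-0.09,"dy":-0.0045,"dz":-0.001,"ax":0,"ay":0,"az":0,"fingers":-1}]'
```

```text
time: 7.62
tool_pos: [0.5549, 0.1547, 0.0629]
tcp_rot: [2.223, 2.219, 0.004]
wrist_force: [-2.5, -0.0, 4.1]
width: -0.004
```

```bash
python3 -m inch '[{"dx":0,"dy":0,"dz":0.001,"ax":0,"ay":0,"az":0,"fingers":-1},{"dx":0,"dy":0,"dz":0.001,"ax":0,"ay":0,"az":0,"fingers":-1}]'
```

```text
time: 7.88
tool_pos: [0.555, 0.1547, 0.0623]
tcp_rot: [2.222, 2.219, 0.005]
wrist_force: [-3.4, 0.1, 5.4]
width: 0.001
```

```bash
python3 -m inch '[{"dx":0,"dy":0,"dz":-0.015,"ax":0,"ay":0,"az":0,"fingers":-1},{"dx":0,"dy":0,"dz":-0.06,"ax":0,"ay":0,"az":0,"fingers":-1},{"dx":-0.02,"dy":0,"dz":-0.11,"ax":0,"ay":0,"az":0,"fingers":-1},{"dx":-0.06,"dy":-0.002,"dz":-0.15,"ax":0,"ay":0,"az":0,"fingers":-1},{"dx":-0.08,"dy":-0.003,"dz":-0.17,"ax":0,"ay":0,"az":0,"fingers":-1},{"dx":-0.1,"dy":-0.004,"dz":-0.18,"ax":0,"ay":0,"az":0,"fingers":-1},{"dx":-0.1,"dy":-0.004,"dz":-0.18,"ax":0,"ay":0,"az":0,"fingers":-1},{"dx":-0.1,"dy":-0.004,"dz":-0.18,"ax":0,"ay":0,"az":0,"fingers":-1}]' && python3 look.py w3
python3 - <<'E'
from h import *
f=np.load("w3.npz");cal={k:f[k] for k in("intrinsics","distortion","view")};d=f["d"]
for n,P in dict(main=[.5587,.2437,.063],left=[.5547,.1545,.063],minus=[.551,.057,.068],strip=[.556,.2,.056]).items():
    u,v=np.round(proj(cal,[P])[0]).astype(int)
    if 0<=v<395 and 0<=u<640:
        w=d[v-4:v+5,u-4:u+5];yy,xx=np.mgrid[v-4:v+5,u-4:u+5];print(n,u,v,np.median(world(cal,np.c_[xx.ravel(),yy.ravel()],w.ravel())[:,2]).round(4))
im=cv2.imread("pics/w3.png");cv2.imwrite("pics/w3c.png",cv2.resize(im[40:300,200:460],None,fx=2,fy=2,interpolation=cv2.INTER_CUBIC))
E
```

```text
time: 8.88
tool_pos: [0.5494, 0.0547, 0.2402]
tcp_rot: [-2.223, -2.218, -0.002]
wrist_force: [0.1, -0.6, -0.2]
width: -0.002
tcp [0.5494 0.0547 0.2402] f [ 0.12 -0.59 -0.24] w -0.0024797855451843334 t 8.875
[[ 0.002  1.    -0.   ]
 [ 1.    -0.002  0.002]
 [ 0.002 -0.    -1.   ]]
main_top 0.49 [328.1   4.2] 222 [0.5574 0.2317 0.063 ]
left_top 0.98 [324.9  88.5] 755 [0.5543 0.1537 0.0636]
right_top 0.75 [328.6   4. ] 214 [0.5578 0.2319 0.063 ]
right_top 0.3 [478.6 303.5] 3895 [ 0.7523 -0.1057  0.0769]
minus_top 0.74 [321.5 178.9] 345 [0.5505 0.0567 0.068 ]
plus_top 0.46 [319.4 233.4] 144 [ 0.5479 -0.011   0.0676]
[[330.0, -14.0], [326.0, 86.0], [322.0, 178.0], [320.0, 238.0]]
left 325 88 0.0642
minus 322 179 0.0688
strip 326 42 0.0561
```

View pics/w3.png

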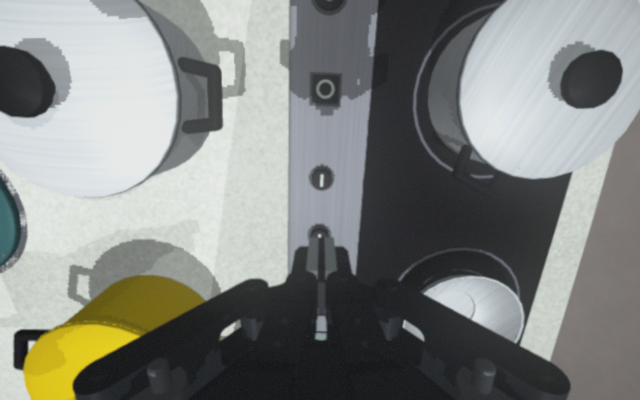

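The picture shows left (325,88) now sunk: 0.0636 against 0.068 for the unpressed minus key (321,179). Main, at the top edge, reads 0.063, so both are latched. The plus key is partly hidden at (319,233), where predicted. Next I'll tap it.

```bash
python3 -m inch '[{"dx":-0.03,"dy":-0.001,"dz":0.02,"ax":0,"ay":0,"az":0,"fingers":-1},{"dx":-0.06,"dy":-0.002,"dz":0.04,"ax":0,"ay":0,"az":0,"fingers":-1},{"dx":-0.0717,"dy":-0.002,"dz":0.08,"ax":0,"ay":0,"az":0,"fingers":-1},{"dx":-0.0717,"dy":-0.002,"dz":0.12,"ax":0,"ay":0,"az":0,"fingers":-1},{"dx":-0.0717,"dy":-0.002,"dz":0.15,"ax":0,"ay":0,"az":0,"fingers":-1},{"dx":-0.0717,"dy":-0.002,"dz":0.164,"ax":0,"ay":0,"az":0,"fingers":-1},{"dx":-0.0717,"dy":-0.002,"dz":0.164,"ax":0,"ay":0,"az":0,"fingers":-1},{"dx":-0.0717,"dy":-0.002,"dz":0.164,"ax":0,"ay":0,"az":0,"fingers":-1}]'
```

```text
time: 10.18
tool_pos: [0.5496, -0.0164, 0.0787]
tcp_rot: [2.22, 2.22, 0.006]
wrist_force: [0.2, 0.5, 0.3]
width: -0.003
```

```bash
python3 -m inch '[{"dx":0,"dy":-0.0015,"dz":0.004,"ax":0,"ay":0,"az":0,"fingers":-1},{"dx":0,"dy":-0.0015,"dz":0.008,"ax":0,"ay":0,"az":0,"fingers":-1},{"dx":0,"dy":-0.0015,"dz":0.011,"ax":0,"ay":0,"az":0,"fingers":-1},{"dx":0,"dy":-0.0015,"dz":0.014,"ax":0,"ay":0,"az":0,"fingers":-1},{"dx":0,"dy":-0.0015,"dz":0.016,"ax":0,"ay":0,"az":0,"fingers":-1},{"dx":0,"dy":-0.0015,"dz":0.016,"ax":0,"ay":0,"az":0,"fingers":-1}]'
```

```text
time: 10.92
tool_pos: [0.5482, -0.0164, 0.063]
tcp_rot: [2.221, 2.219, 0.006]
wrist_force: [-1.7, 0.8, 4.4]
width: -0.001
```

```bash
python3 -m inch '[{"dx":0,"dy":0,"dz":0.0015,"ax":0,"ay":0,"az":0,"fingers":-1},{"dx":0,"dy":0,"dz":0.0015,"ax":0,"ay":0,"az":0,"fingers":-1}]'; python3 -m inch '[{"dx":0,"dy":0,"dz":-0.01,"ax":0,"ay":0,"az":0,"fingers":-1},{"dx":0,"dy":0,"dz":-0.05,"ax":0,"ay":0,"az":0,"fingers":-1},{"dx":0,"dy":0,"dz":-0.1,"ax":0,"ay":0,"az":0,"fingers":-1},{"dx":-0.03,"dy":0,"dz":-0.15,"ax":0,"ay":0,"az":0,"fingers":-1},{"dx":-0.08,"dy":0,"dz":-0.18,"ax":0,"ay":0,"az":0,"fingers":-1},{"dx":-0.12,"dy":0,"dz":-0.2,"ax":0,"ay":0,"az":0,"fingers":-1},{"dx":-0.16,"dy":0,"dz":-0.2,"ax":0,"ay":0,"az":0,"fingers":-1},{"dx":-0.2,"dy":0,"dz":-0.2,"ax":0,"ay":0,"az":0,"fingers":-1},{"dx":-0.25,"dy":-0.03,"dz":-0.2,"ax":0,"ay":0,"az":0,"fingers":-1},{"dx":-0.3,"dy":-0.06,"dz":-0.2,"ax":0,"ay":0,"az":0,"fingers":-1},{"dx":-0.33,"dy":-0.08,"dz":-0.2,"ax":0,"ay":0,"az":0,"fingers":-1},{"dx":-0.35,"dy":-0.1,"dz":-0.2,"ax":0,"ay":0,"az":0,"fingers":-1},{"dx":-0.35,"dy":-0.1,"dz":-0.2,"ax":0,"ay":0,"az":0,"fingers":-1}]'
python3 - <<'E'
from h import *
P=dict(main=[.5587,.2437],left=[.5547,.1545],minus=[.551,.057],plus=[.548,-.0165],right=[.5437,-.1145])
for cam in("top","scene"):
    im,d=bot.read_camera(cam);cv2.imwrite(f"pics/{cam}1.png",im);cal=bot.get_calibration(cam);d0=np.load(f"{cam}0.npz")["d"]
    for n,p in P.items():
        u,v=np.round(proj(cal,[[*p,.066]])[0]).astype(int);yy,xx=np.mgrid[v-2:v+3,u-2:u+3]
        g=lambda D:np.median(world(cal,np.c_[xx.ravel(),yy.ravel()],D[v-2:v+3,u-2:u+3].ravel())[:,2]).round(4)
        print(cam,n,g(d0),g(d))
    for t in("pot","dish","wax","brush"):
        for m in bot.masks_of(cam,t)[:4]: 
            ys,xs=np.nonzero(m["region"]);print(cam,t,round(m["p"],2),xs.mean().round(1),ys.mean().round(1))
E
```

```text
time: 11.18
tool_pos: [0.5483, -0.0164, 0.0618]
tcp_rot: [2.22, 2.22, 0.006]
wrist_force: [-1.6, -0.1, 5.7]
width: 0.002
time: 12.8
tool_pos: [0.4458, -0.3678, 0.2608]
tcp_rot: [2.224, 2.216, 0.005]
wrist_force: [1.2, 0.0, -0.2]
width: 0.002
top main 0.0691 0.0649
top left 0.0697 0.0649
top minus 0.0682 0.0686
top plus 0.0693 0.0695
top right 0.0697 0.0684
top pot 0.93 410.1 298.7
top pot 0.91 146.0 230.2
top pot 0.78 260.6 280.2
top pot 0.72 266.1 104.6
top dish 0.82 379.6 115.6
top wax 0.72 181.7 149.9
top brush 0.62 464.4 162.8
top brush 0.31 334.0 187.1
scene main 0.0682 0.0642
scene left 0.0694 0.0654
scene minus 0.0692 0.069
scene plus 0.0689 0.068
scene right 0.0687 0.0689
scene pot 0.93 375.6 242.9
scene pot 0.86 229.9 152.0
scene pot 0.79 427.6 150.4
scene pot 0.58 335.1 139.3
scene dish 0.87 280.4 263.0
scene wax 0.97 430.0 211.5
scene brush 0.96 199.6 264.1
scene brush 0.37 302.8 207.7
```

View pics/top1.png

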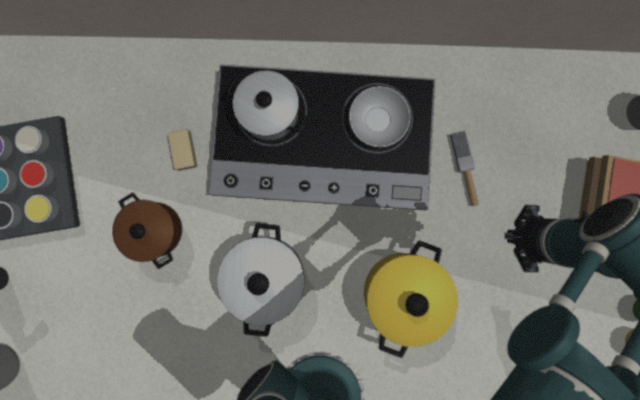

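The picture shows everything in its place, with the pot at (266,104), dish (379,116), wax (182,150) and brush (464,163), and the gripper clear at (530,240). Main and left sit about 4 to 5 mm lower; minus, plus and right are up. Handing in.

```bash
python3 -c "
from workcell import bot
print(bot.finish_job())"
```

```text
the job is handed in; nothing more can be done
None
```

The wax pot is set warming. I pressed the main switch (about 6 N), then the left zone key (about 5.4 N) for the small silver covered pot on the left ring. I then tapped plus (about 5.7 N) and let it go. I handed in just after 13 s on the robot clock, with the gripper clear of everything.

**Last checks**
- **Latched keys:** main and left sit 4.0–4.8 mm lower than at the start in both camera views, against 5 mm expected. A closer wrist-camera look after the left press read main at 63 mm and left at 63.6–64.2 mm, against 63 mm expected.
- **Other keys:** plus sprang back, and minus and right are up. All three are within about 1 mm of their starting readings.
- **Loose things:** pot and dish are where they started. Wax and brush show no sign of movement in the pictures.

**What failed or disagreed**
- My first move command was refused for missing keys; nothing moved.
- The top and scene cameras disagreed by about 5 mm in x on the key positions, so I used the wrist camera's positions instead. Main showed only partly in that wrist picture.
- The depth of plus's travel was judged from tool height and force only, about 6 mm against the 3.5 mm needed; I had no direct reading of the key.

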